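# Bring the tube rotator's empty cradle to the top and load it

## Task

Turn the free-spinning wheel of the tube rotator by its smooth rubber rim until its one empty cradle points straight up, and let go so that it stands still there. Then take the loose tube from its bench rest and lay it gently in that cradle, resting in both forks, with the cradle still on top. Do not push on the tubes that are already strapped in the wheel, and leave the dishes, the tube rack and the flask where they are.

Things in the scene. Friction and masses are not known exactly. Their poses are not given: they have to be found in the camera images.
- rotator: Fixed white stand of the tube rotator: base plate 150 (x) x 230 (y) x 12 mm, origin at the centre of its underside, z up. The wheel's level axle runs along the stand's y, 107 mm above the bench. Bearing upright at y = +107 mm (36 wide, 10 thick, top 122 mm above the bench); bearing housing at y = -90 mm (70 x 34 mm, top 130 mm above the bench).
- rim (a point): Point on the axle at mid-width of the rubber rim, 107 mm above the bench, stand y = +77 mm; axes as the stand's, does not turn. The rim is a plain smooth black rubber disc about the axle, radius 85 mm, 26 mm wide (stand y 64 to 90 mm), top 192 mm above the bench: the highest part of wheel and stand. Three tubes stay strapped in the wheel 90, 180 and 270 degrees from the empty cradle, out to radius 84 mm.
- wheel (a joint): Wheel angle, rad: 0 (or any full turn, 6.28) when the empty cradle is straight up; grows as the wheel's top moves to the stand's +x; no stops. Spins freely: 0.5 kg, bearing friction about 0.012 N m; stays where left, coasts a little if let go while moving. A fingertip pressed lightly (3 to 15 N) and dragged along the rim turns it. Starts at 1.9 to 4.4: empty cradle below.
- cradle (a point): Centre of a tube lying in the empty cradle: 70 mm from the axle at stand y = 0; 177 mm above the bench when on top. Turns with the wheel: z outwards from the axle, y along it. The cradle is two 90 degree V forks (8 mm thick, open outwards, tips 71 mm from the axle, 21 mm to either side), 62 mm free between them for fingers. The tube fits either way round, up to 14 mm off along y.
- tube: The loose tube: white cylinder 24 mm in diameter, 100 mm long with its grey flat cap (same diameter, last 18 mm at +y), 30 g. Origin at its centre, y along its length. At the start it lies level on the rest, its centre 35 mm above the bench.
- rest: Fixed grey bench rest: base 70 (x) x 100 (y) x 6 mm, origin at the centre of its underside; two V forks 8 mm thick at y = -35 and +35 mm, up to 36 mm above the bench and 21 mm to either side, 62 mm free between them. The tube lies along its y over its origin.
- dish_stack: Bystander: stack of three clear Petri dishes, 90 mm across, 48 mm high, origin under its centre.
- dish: Bystander: one clear Petri dish, 90 mm across, 16 mm high, origin under its centre.
- rack: Bystander: blue rack of small tubes, 70 x 120 x 44 mm, origin under its centre.
- flask: Bystander: glass bottle 64 mm across, 130 mm high, origin under its centre.
Not all that is in view belongs to the job. There is more than one size of the tube; the job needs the middle-sized.

How it is judged:
By the outcome, as a careful person would: the job done as asked, in the order asked, and still so for the second after the job is handed in, with the robot touching nothing.
It also fails if it takes over 72 s, if anything falls off the work surface, if the arm or the gripper's body presses on something with over 40 N, if the wrist force passes 120 N, or if a joint passes its speed limit or range.

## Robot

A 6-joint arm with a two-finger parallel gripper is mounted at the origin on the work surface. World frame = base frame: x ahead of the robot, y to its left, z up, the work surface at z = 0. Lengths are in mm, angles in rad, forces in N, time in s.
With the tool pointing down it reaches from about 300 to 775 mm from the base axis. Payload 14.6 kg.
Tool frame: the origin (TCP) lies on the centre line of the jaws, within the pads' length; the fingertips stand manip.finger_overhang ahead of it and the grasp point (between the pads) lies 11 mm behind it (manip.finger_overhang is the distance from the TCP to the fingertips, in mm); y points along the fingers, x is the direction in which the jaws open and shut, and the axes are right-handed (so a half turn about y gives the same grasp; the last joint's range is limited). The gripper opens to 94 mm and grips with 3 to 60 N. Pads are 16 mm wide; open, the fingers measure 119 mm over their backs; the gripper's body (75 mm by 177 mm) begins 78 mm behind the grasp point.
Start: joints at [1.273, 0.3, 1.521, -0, 1.321, -0.067], TCP at [125.814, 535.407, 213.446] pointing down, gripper open.
Joint ranges: [-3.03, 3.03], [-0.79, 2.21], [0.23, 2.52], [-1.04, 4.18], [0, 3.07], [-2.55, 2.55]. Speed limits (rad/s): [2.22, 2.22, 2.57, 3.14, 3.14, 3.14].

## Interface

Orientations are given as [roll, pitch, yaw] about the fixed x, y, z axes, in that order (R = Rz(yaw) Ry(pitch) Rx(roll)).
In Python, from cell import monitor, viewer, ticket, manip gives the robot as it stands.
- The arm moves only by the shell command python3 -m jog 'ROWS' [FORCE]. ROWS is JSON, a list of rows, each an object of numbers: "grip": the finger opening in cm, from 0 to 9.4; "dx", "dy", "dz": the shift along the tool's x, y, z in cm; "spin": the turn about the tool's y in degrees. In form: [{"grip": .., "dx": .., "dy": .., "dz": .., "spin": ..}, ...]. A call has 1 to 20 rows; each row is the pose to reach, as a shift and turn from the pose commanded when the call began, along the tool's axes at that moment; what a row does not reach only later rows make up. A row lasts 1/8 s, in which the tool goes at most 62.5 mm and 10.7 degrees, less where a joint would pass 70% of its speed; a pose out of reach is approached as far as the arm can. A call with a gripper value outside its range is refused whole. The fingers move at their own pace and stop on an object; FORCE is the grip in N (left out, the last holds). Time passes only in rows, so rows that repeat a pose let the fingers close. It gives the time, the measured TCP pose, the force and the opening at its end, in the units of the state.
- monitor.read_state(): the state, without advancing time (a new reading comes with each control period).
- viewer.camera(name): name is "scene" or "top"; returns a dict with "color" (480x640x3 uint8, red, green, blue), "vertical_fov" (degrees; the focal length in pixels is half the picture's height over the tangent of half this angle, whatever the lens; pixels are square), "cx", "cy" (the principal point, pixels), "k1" (the pictures are not rectified: a ray, as slopes to the right and down, at radius r is drawn at 1 + k1 r^2 times it, then the intrinsics apply), "rvec" (rotation vector, rad) and "tvec" (3), from world to camera coordinates, as OpenCV has them. Camera axes: x right, y down, z forward; pixel columns grow to the right and rows downward; lengths in mm; the calibration is good to about 2 mm. A picture is of the moment at which its call begins. There is no depth.
- ticket.sign_off(): hands the job in, once; it reports no verdict.
The state is a dict: "clock": time; "joints": joint angles; "qd": joint speeds; "effort": joint torques, N m; "eef_pos": TCP position; "eef_rot": TCP orientation; "wrist_force": force on the tool from outside, world axes, zero at the start; "moment": the same for the moment, N m; "finger_gap": finger opening in mm.
Only numpy, scipy, OpenCV 4.12 (cv2) and the standard library are available. Lean on these libraries where they do the work, as an engineer would, in place of code of your own. Each camera call takes 0.05 s, during which the arm holds its last target. There are 200 camera calls.

## Working session

There is one attempt and no reset: what is moved stays moved. The work goes in short steps, Python scripts to look and compute and a shell command to move; the robot and the scene stay as the last step left them, time stands still between calls to the robot, and variables do not carry over. Pictures are saved under pics/ and viewed, about 8 in all and at most 12, crops included, and the job is handed in when it is done.

```bash
mkdir -p pics; ls
python3 - <<'E'
from cell import monitor, viewer, manip
import cv2
print(monitor.read_state(), manip.finger_overhang)
for n in("scene","top"):
    c=viewer.camera(n); cv2.imwrite(f"pics/{n}0.png",c["color"][:,:,::-1]); print({k:v for k,v in c.items() if k!="color"})
E
```

```text
pics
{'clock': 0.0, 'joints': array([ 1.27337840e+00,  3.00478569e-01,  1.52160176e+00, -2.88130511e-05,
        1.32072094e+00, -6.65930696e-02]), 'qd': array([ 0.00081488, -0.00034309,  0.00127694,  0.0007971 ,  0.00103807,
        0.00015888]), 'effort': array([ 2.07966979e-03, -5.31811595e+01, -3.52735627e+01,  7.08703394e-02,
        2.43830297e-02, -8.64256549e-05]), 'eef_pos': array([125.75676466, 535.15415963, 212.87349108]), 'eef_rot': array([-1.57074375e+00,  1.20779157e-03,  1.33997865e+00]), 'wrist_force': array([ 0.69073389,  0.70699919, -0.48766992]), 'moment': array([0.06013143, 0.01417661, 0.02999211]), 'finger_gap': 94.15380424181032} 8.0
{'vertical_fov': 42.10435949915317, 'cx': 318.8735493219837, 'cy': 234.65677470179673, 'k1': -0.011753543999047954, 'rvec': array([ 0.90481462,  2.59734081, -0.96154644]), 'tvec': array([ 425.40076676, -158.93057544, 1876.44102241])}
{'vertical_fov': 55.44005965571377, 'cx': 318.7363690858609, 'cy': 244.3745220928853, 'k1': -0.08200805109715839, 'rvec': array([ 2.17809546, -2.15444132,  0.14327135]), 'tvec': array([ -26.23961348,  567.61141644, 1344.00384611])}
```

View pics/scene0.png

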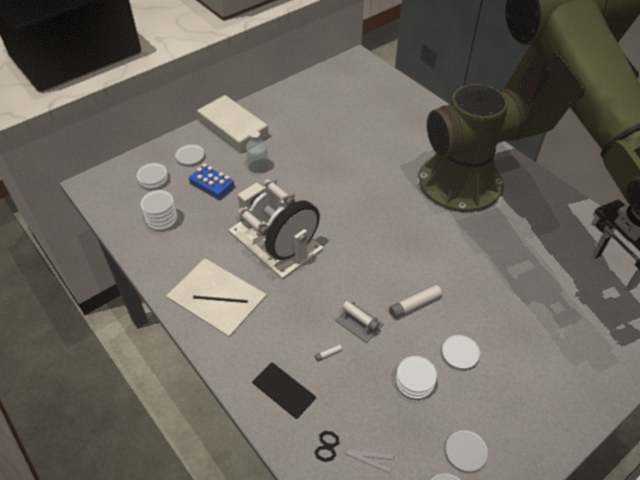

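View pics/top0.png

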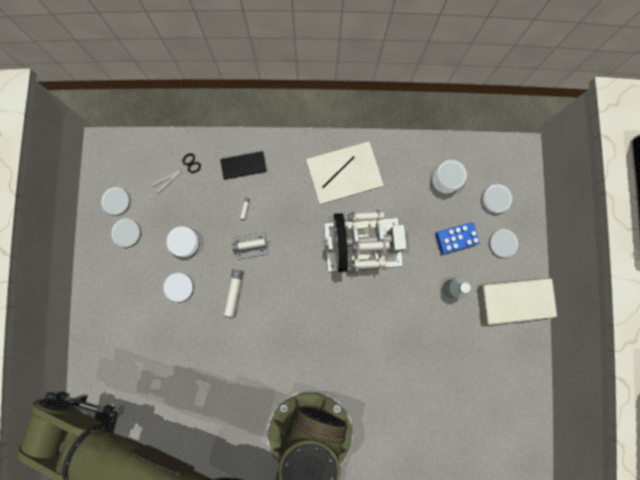

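```bash
cat > h.py <<'E'
import numpy as np, cv2
from cell import viewer, monitor
def cam(n): 
    c=viewer.camera(n); R=cv2.Rodrigues(c["rvec"])[0]; c["R"]=R; c["f"]=240/np.tan(np.radians(c["vertical_fov"]/2)); return c
def proj(c,P):
    q=np.atleast_2d(P)@c["R"].T+c["tvec"]; s=q[:,:2]/q[:,2:]; s=s*(1+c["k1"]*(s**2).sum(1,keepdims=True))
    return s*c["f"]+[c["cx"],c["cy"]]
def back(c,uv,z):
    d=(np.array(uv,float)-[c["cx"],c["cy"]])/c["f"]; s=d.copy()
    for _ in range(20): s=d/(1+c["k1"]*(s@s))
    o=-c["R"].T@c["tvec"]; r=c["R"].T@np.r_[s,1]; return o+r*(z-o[2])/r[2]
def crop(c,u0,v0,w,h,k):
    return cv2.resize(c["color"][v0:v0+h,u0:u0+w,::-1],None,fx=k,fy=k,interpolation=cv2.INTER_CUBIC)
E
python3 - <<'E'
from h import *
t=cam("top"); s=cam("scene")
a=crop(t,225,200,200,85,4)
b=np.hstack([crop(s,220,170,110,110,3.6),crop(s,330,280,60,62,6.4)[:396,:404]])
a=a[:, :800]; b=b[:260*2,:]
b=cv2.copyMakeBorder(b,0,0,0,800-b.shape[1],cv2.BORDER_CONSTANT) if b.shape[1]<800 else b[:,:800]
cv2.imwrite("pics/c1.png",np.vstack([a,b])[:]); print(a.shape,b.shape)
for uv in [(250,244),(365,245)]: print(back(t,uv,35))
E
```

```text
(340, 800, 3) (396, 800, 3)
[566.43870541 187.16765587  35.        ]
[ 567.47601878 -159.80498982   35.        ]
```

```bash
python3 -c "
import cv2;i=cv2.imread('pics/c1.png');cv2.imwrite('pics/c1.png',i[:600+0])if i.shape[0]<=600 else cv2.imwrite('pics/c1.png',cv2.resize(i,(int(800*600/i.shape[0]),600)));print(i.shape)"
```

```text
(736, 800, 3)
```

View pics/c1.png

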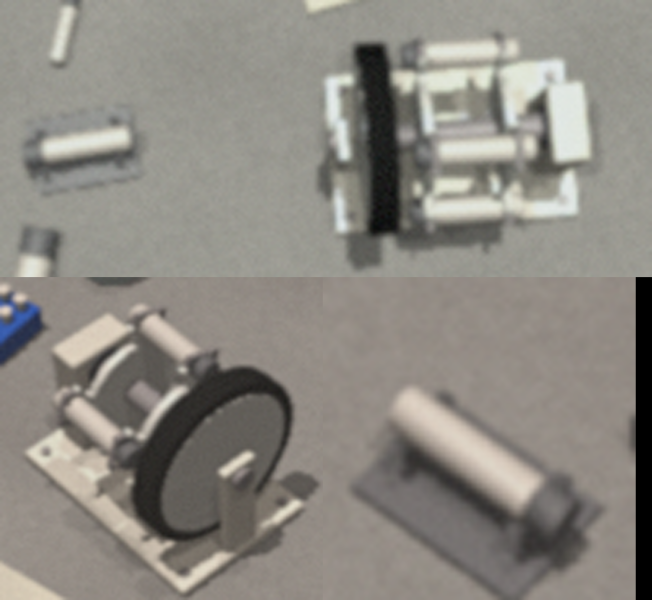

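```bash
cat > fit.py <<'E'
from h import *
from scipy.optimize import least_squares
t=cam("top"); s=cam("scene")
T=lambda p:np.array(p)/3.26+[225,200]
S=lambda p:(np.array(p)-[0,277])/2.934+[220,170]
Q=lambda p:(np.array(p)-[322.7,277])/5.216+[330,280]
def W(q,P): c,n=np.cos(q[2]),np.sin(q[2]); P=np.atleast_2d(P); return np.c_[q[0]+c*P[:,0]-n*P[:,1],q[1]+n*P[:,0]+c*P[:,1],P[:,2]]
cor=[[75,115,12],[75,-115,12],[-75,-115,12],[-75,115,12]]
tc=T([[324,78],[562,61],[578,214],[338,232]])
sc=S([[28,455],[185,590],[302,508]]); scor=[[75,-115,12],[75,115,12],[-75,115,12]]
a=np.arange(0,2*np.pi,.01)
def rim(q,c,extremes):
    P=np.vstack([np.c_[85*np.sin(a),0*a+y,107+85*np.cos(a)] for y in(64,90)])
    uv=proj(c,W(q,P)); return np.r_[uv.min(0),uv.max(0)]
def line(c,q,ph,pts):
    P=W(q,[[70*np.sin(ph),-50,107+70*np.cos(ph)],[70*np.sin(ph),50,107+70*np.cos(ph)]]); u=proj(c,P); d=(u[1]-u[0])/np.linalg.norm(u[1]-u[0])
    e=pts-u[0]; return e[:,0]*d[1]-e[:,1]*d[0]
def parts(q):
    return dict(tc=(proj(t,W(q,cor))-tc).ravel(), sc=(proj(s,W(q,scor))-sc).ravel(),
     rt=rim(q,t,0)-np.r_[T([356,43]),T([398,233])], rs=rim(q,s,0)-np.r_[S([134,366]),S([292,538])],
     tm=line(t,q,q[3]+np.pi,T([[430,152],[530,149]])), tu=line(t,q,q[3]+q[4]*np.pi/2,T([[415,52],[515,47]])),
     tl=line(t,q,q[3]-q[4]*np.pi/2,T([[425,211],[505,209]])),
     s1=line(s,q,q[3]-np.pi if 1 else 0,S([[145,318],[205,365]])), s2=line(s,q,q[3]+q[4]*np.pi/2,S([[70,398],[122,445]])))
q0=[567,-160,0.08,3.0]
for sg in(1,-1):
  f=lambda q:np.concatenate(list(parts(np.r_[q,sg]).values()))
  r=least_squares(f,q0,loss='soft_l1',x_scale=[10,10,.1,.1]); print(sg,r.cost,r.x)
  for k,v in parts(np.r_[r.x,sg]).items(): print(k,v.round(1))
rc=[[35,50,6],[35,-50,6],[-35,-50,6],[-35,50,6]]; tt=[[0,50,35],[0,-50,35]]
g=lambda q:np.r_[(proj(t,W(q,rc))-T([[26,121],[134,106],[143,178],[45,193]])).ravel(),(proj(t,W(q,tt))-T([[27,155],[131,139]])).ravel(),(proj(s,W(q,tt))-Q([[562,517],[405,405]])).ravel(),(proj(s,W(q,rc[1:2]))-Q([[352,487]])).ravel()]
r=least_squares(g,[566,187,.1],loss='soft_l1',x_scale=[10,10,.1]);print(r.x,r.fun.round(1))
E
python3 fit.py
```

```text
1 85.27219227632531 [ 5.70331560e+02 -1.56800856e+02  7.61038012e-02  1.50033059e-01]
tc [-0.2 -0.7  0.7 -0.1  0.   1.2 -1.2  0.6]
sc [-1.  -1.8 -0.9  0.8  1.1 -1.4]
rt [-1.1 -0.4  0.7  1.3]
rs [-1.5 -0.1  1.   1.8]
tm [-1.2 -0.2]
tu [-2.7 -2.4]
tl [-1. -0.]
s1 [29.3 30.4]
s2 [8.2 7.9]
-1 12.173870909430793 [ 5.71069616e+02 -1.56738954e+02  8.39483979e-02  2.76501262e+00]
tc [-0.4 -0.6  0.5 -0.6  0.2  0.6 -1.   0.6]
sc [-1.4 -1.4 -0.7  0.9  1.  -1.5]
rt [-1.3 -0.5  0.8  1.3]
rs [-1.4 -0.2  0.9  1.9]
tm [-1.5 -0.2]
tu [-1.9 -1.3]
tl [-0.3  0.9]
s1 [0.4 0.6]
s2 [1.  0.4]
[5.63643285e+02 1.88788965e+02 1.74462931e-01] [ 0.1  0.4 -1.  -0.2 -0.4 -0.  -2.5  0.6 -0.2  0.   0.6 -0.4  0.3  0.5
 -1.3 -0.9 -0.6 -1.2]
```

```bash
cat > go.py <<'E'
import numpy as np,sys
from cell import monitor
st=dict(o=np.array([571.07,-156.74]),yaw=.084); re=dict(o=np.array([563.6,188.8]),yaw=.174)
def pose():
    s=monitor.read_state(); return s["eef_pos"],s["eef_rot"][2]
def rot(a): return np.array([[np.cos(a),-np.sin(a)],[np.sin(a),np.cos(a)]])
def w(f,x,y): return f["o"]+rot(f["yaw"])@[x,y]
def rows(xy,z,yaw=None):
    "tool shift in cm (dx,dy,dz) and spin in deg to world xy, TCP z, yaw"
    p,ya=pose(); d=rot(-ya)@(np.array(xy)-p[:2])/10
    return np.round([d[0],-(z-p[2])/10,d[1],0 if yaw is None else np.degrees(ya-yaw)],2)
def loc(f):
    p,ya=pose(); return np.round([*(rot(-f["yaw"])@(p[:2]-f["o"])),p[2],ya-f["yaw"]],3)
E
python3 -c "
from go import *
print(rows(w(st,50,77),230,st['yaw']))"
```

```text
[-48.32  -1.67 -61.55  71.96]
```

```bash
python3 -m jog '[{"grip":0,"dx":-12,"dy":-1.7,"dz":-15,"spin":18},{"grip":0,"dx":-24,"dy":-1.7,"dz":-31,"spin":36},{"grip":0,"dx":-36,"dy":-1.7,"dz":-46,"spin":54},{"grip":0,"dx":-48.3,"dy":-1.7,"dz":-61.5,"spin":72},{"grip":0,"dx":-48.3,"dy":-1.7,"dz":-61.5,"spin":72},{"grip":0,"dx":-48.3,"dy":-1.7,"dz":-61.5,"spin":72},{"grip":0,"dx":-48.3,"dy":-1.7,"dz":-61.5,"spin":72},{"grip":0,"dx":-48.3,"dy":-1.7,"dz":-61.5,"spin":72},{"grip":0,"dx":-48.3,"dy":-1.7,"dz":-61.5,"spin":72},{"grip":0,"dx":-48.3,"dy":-1.7,"dz":-61.5,"spin":72},{"grip":0,"dx":-48.3,"dy":-1.7,"dz":-61.5,"spin":72},{"grip":0,"dx":-48.3,"dy":-1.7,"dz":-61.5,"spin":72},{"grip":0,"dx":-48.3,"dy":-1.7,"dz":-61.5,"spin":72},{"grip":0,"dx":-48.3,"dy":-1.7,"dz":-61.5,"spin":72},{"grip":0,"dx":-48.3,"dy":-1.7,"dz":-61.5,"spin":72},{"grip":0,"dx":-48.3,"dy":-1.7,"dz":-61.5,"spin":72}]'
python3 -c "
from go import *
print(loc(st),rows(w(st,50,77),200,st['yaw']))
from h import *
t=cam('top');s=cam('scene')
i=np.hstack([crop(t,315,195,100,90,4),crop(s,220,170,110,100,3.6)]);cv2.imwrite('pics/p1.png',i);print(i.shape)"
```

```text
clock: 2.3
eef_pos: [613.7, -74.5, 230.8]
eef_rot: [-1.571, -0.0, 0.085]
wrist_force: [-0.4, 0.4, -0.8]
finger_gap: 0.6
[4.93640e+01 7.83860e+01 2.30806e+02 1.00000e-03] [ 0.06  3.08 -0.14  0.03]
(360, 796, 3)
```

```bash
python3 -m jog '[{"grip":0,"dx":-4.9,"dy":1.0,"dz":-0.1},{"grip":0,"dx":-4.9,"dy":2.6,"dz":-0.1},{"grip":0,"dx":-4.9,"dy":3.0,"dz":-0.1},{"grip":0,"dx":-4.9,"dy":3.0,"dz":-0.1},{"grip":0,"dx":-4.9,"dy":3.0,"dz":-0.1}]'
python3 -m jog '[{"grip":0,"dy":0.1},{"grip":0,"dy":0.1}]'
python3 -m jog '[{"grip":0,"dy":0.1},{"grip":0,"dy":0.1}]'
python3 -c "
from go import *
print(loc(st))"
```

```text
[ 49.47   78.152 230.861   0.   ]validation failed for argument at $[0]...
validation failed for argument at $[0]...
validation failed for argument at $[0]...
```

View pics/p1.png

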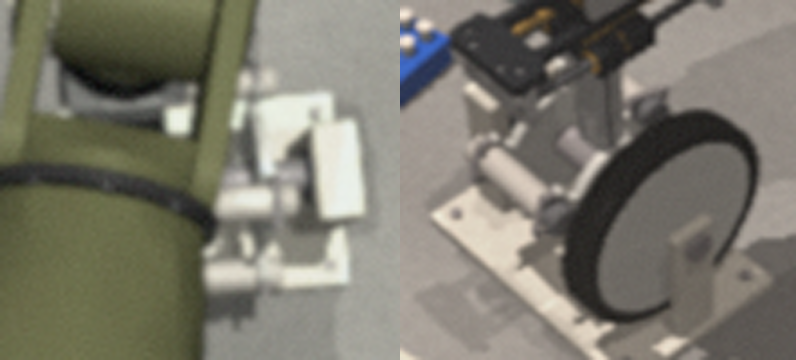

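```bash
python3 -c "
from h import *
s=cam('scene');t=cam('top')
P=[[613.7,-74.5,222.8],[613.7,-74.5,300]]
print((proj(s,P)-[220,170])*3.6+[400,0])
print(-s['R'].T@s['tvec'])"
```

```text
[[602.9814796  144.88156498]
 [596.65348947  62.9276038 ]]
[1166.01545106  788.39562552 1321.39924182]
```

```bash
python3 -m jog '[{"grip":0,"dx":-4.9,"dy":1.0,"dz":-0.1,"spin":0},{"grip":0,"dx":-4.9,"dy":2.6,"dz":-0.1,"spin":0},{"grip":0,"dx":-4.9,"dy":3.0,"dz":-0.1,"spin":0},{"grip":0,"dx":-4.9,"dy":3.0,"dz":-0.1,"spin":0},{"grip":0,"dx":-4.9,"dy":3.0,"dz":-0.1,"spin":0}]'
python3 -m jog '[{"grip":0,"dx":0,"dy":0.1,"dz":0,"spin":0},{"grip":0,"dx":0,"dy":0.1,"dz":0,"spin":0}]'
python3 -m jog '[{"grip":0,"dx":0,"dy":0.1,"dz":0,"spin":0},{"grip":0,"dx":0,"dy":0.1,"dz":0,"spin":0}]'
python3 -c "
from go import *
print(loc(st))"
```

```text
clock: 3.12
eef_pos: [565.9, -80.5, 200.5]
eef_rot: [-1.571, -0.0, 0.084]
wrist_force: [-0.1, 0.4, -0.1]
finger_gap: 0.5
clock: 3.38
eef_pos: [565.9, -80.5, 200.3]
eef_rot: [-1.571, -0.002, 0.083]
wrist_force: [0.5, 1.0, 5.1]
finger_gap: 0.4
clock: 3.62
eef_pos: [566.3, -80.5, 200.2]
eef_rot: [-1.571, -0.004, 0.084]
wrist_force: [0.1, 0.4, 11.0]
finger_gap: 0.6
[  1.674  76.4   200.189  -0.   ]
```

```bash
python3 -m jog '[{"grip":0,"dx":-0.5,"dy":-0.05,"dz":0,"spin":0},{"grip":0,"dx":-1.15,"dy":-0.05,"dz":0,"spin":0},{"grip":0,"dx":-2.15,"dy":-0.02,"dz":0,"spin":0},{"grip":0,"dx":-3.15,"dy":0.13,"dz":0,"spin":0},{"grip":0,"dx":-4.15,"dy":0.4,"dz":0,"spin":0},{"grip":0,"dx":-4.8,"dy":0.66,"dz":0,"spin":0},{"grip":0,"dx":-5.15,"dy":0.8,"dz":0,"spin":0},{"grip":0,"dx":-5.15,"dy":0.8,"dz":0,"spin":0}]'
python3 -c "
from go import *
print(loc(st))"
python3 -m jog '[{"grip":0,"dx":0,"dy":-0.5,"dz":0,"spin":0},{"grip":0,"dx":0,"dy":-2.5,"dz":0,"spin":0}]'
python3 - <<'E'
from h import *
s=cam('scene');cv2.imwrite('pics/p2.png',crop(s,220,170,110,100,5))
t=cam('top');cv2.imwrite('pics/p2t.png',crop(t,315,195,100,90,4))
from go import *
print(loc(st))
E
```

```text
clock: 4.62
eef_pos: [513.9, -84.9, 190.5]
eef_rot: [-1.571, -0.0, 0.083]
wrist_force: [0.4, -0.5, 0.5]
finger_gap: 0.5
[-5.09540e+01  7.64140e+01  1.90454e+02 -1.00000e-03]
clock: 4.88
eef_pos: [513.8, -84.7, 215.2]
eef_rot: [-1.57, 0.002, 0.083]
wrist_force: [-0.3, 0.2, 1.2]
finger_gap: 0.4
[-4.99840e+01  7.62290e+01  2.17455e+02 -1.00000e-03]
```

View pics/p2.png

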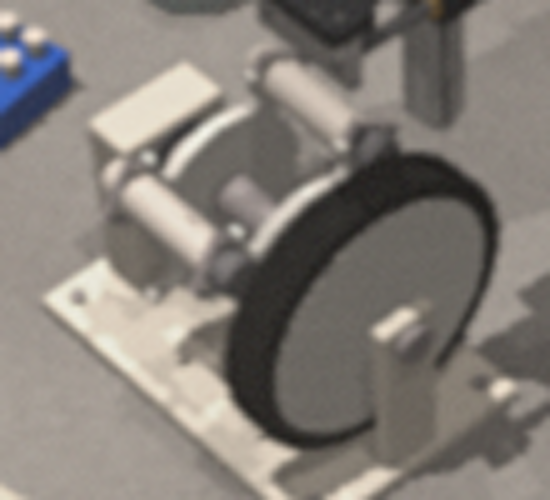

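```bash
cat > ang.py <<'E'
from h import *
from scipy.optimize import minimize_scalar
Q=[571.07,-156.74,.084]
def P(ph):
    c,n=np.cos(Q[2]),np.sin(Q[2]); return [[Q[0]+c*70*np.sin(ph)-n*y,Q[1]+n*70*np.sin(ph)+c*y,107+70*np.cos(ph)] for y in(-40,30)]
def est(c,a,b,lo=-1.6,hi=2.5):
    def f(ph,r=0):
        u=proj(c,P(ph)); d=(u[1]-u[0])/np.linalg.norm(u[1]-u[0]); e=[(np.array(q)-u[0])@[d[1],-d[0]] for q in(a,b)]
        return np.sum(np.square(e))
    g=np.arange(lo,hi,.005); v=[f(x) for x in g]; i=int(np.argmin(v)); return round(g[i],3),round(v[i],2)
E
python3 -c "
from ang import *
s=cam('scene'); S=lambda p:np.array(p)/5+[220,170]; O=lambda p:(np.array(p)-[0,277])/2.934+[220,170]
print('old',est(s,O([145,318]),O([205,365]),-1.6,.8),est(s,O([70,398]),O([122,445]),.6,2.4))
print('new',est(s,S([270,78]),S([355,130]),-1.6,.8),est(s,S([125,180]),S([210,245]),.6,2.4))"
```

```text
old (np.float64(-0.41), np.float64(0.02)) (np.float64(1.16), np.float64(0.23))
new (np.float64(-1.42), np.float64(2.85)) (np.float64(0.915), np.float64(0.54))
```

```bash
python3 -m jog '[{"grip":0,"dx":4.4,"dy":0,"dz":0.08,"spin":0},{"grip":0,"dx":8.8,"dy":0,"dz":0.08,"spin":0},{"grip":0,"dx":8.8,"dy":0,"dz":0.08,"spin":0},{"grip":0,"dx":8.8,"dy":0,"dz":0.08,"spin":0}]'
python3 -c "
from go import *
print(loc(st))"
```

```text
clock: 5.52
eef_pos: [600.9, -76.7, 214.6]
eef_rot: [-1.571, 0.001, 0.083]
wrist_force: [0.4, -0.2, -0.2]
finger_gap: 0.4
[ 3.64870e+01  7.72550e+01  2.14628e+02 -1.00000e-03]
```

```bash
python3 -m jog '[{"grip":0,"dx":0,"dy":1.8,"dz":0,"spin":0},{"grip":0,"dx":0,"dy":2.1,"dz":0,"spin":0},{"grip":0,"dx":-1,"dy":1.82,"dz":0,"spin":0},{"grip":0,"dx":-2,"dy":1.66,"dz":0,"spin":0},{"grip":0,"dx":-3,"dy":1.62,"dz":0,"spin":0},{"grip":0,"dx":-4,"dy":1.62,"dz":0,"spin":0}]'
python3 -m jog '[{"grip":0,"dx":-1,"dy":0.02,"dz":0,"spin":0},{"grip":0,"dx":-2,"dy":0.14,"dz":0,"spin":0},{"grip":0,"dx":-2.9,"dy":0.36,"dz":0,"spin":0},{"grip":0,"dx":-3.4,"dy":0.52,"dz":0,"spin":0},{"grip":0,"dx":-3.5,"dy":0.57,"dz":0,"spin":0}]'
python3 -c "
from go import *
print(loc(st))"
python3 -m jog '[{"grip":0,"dx":0,"dy":-1,"dz":0,"spin":0},{"grip":0,"dx":0,"dy":-2.5,"dz":0,"spin":0}]'
python3 - <<'E'
from h import *
s=cam('scene');cv2.imwrite('pics/p3.png',crop(s,220,170,110,100,5))
from go import *
print(loc(st))
E
```

```text
clock: 6.28
eef_pos: [561.3, -80.2, 200.2]
eef_rot: [-1.571, -0.002, 0.083]
wrist_force: [0.1, 0.5, 4.9]
finger_gap: 0.5
clock: 6.9
eef_pos: [526.6, -83.0, 193.4]
eef_rot: [-1.571, 0.0, 0.083]
wrist_force: [-0.7, 0.8, 0.1]
finger_gap: 0.5
[-3.81340e+01  7.72350e+01  1.93396e+02 -1.00000e-03]
clock: 7.15
eef_pos: [527.0, -82.9, 219.4]
eef_rot: [-1.571, 0.0, 0.083]
wrist_force: [-0.5, 0.6, -0.7]
finger_gap: 0.4
[-37.035  77.052 221.829  -0.   ]
```

View pics/p3.png

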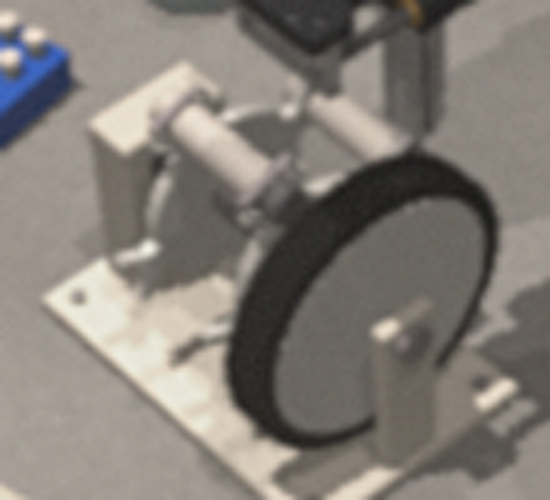

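```bash
python3 -c "
from ang import *
s=cam('scene'); S=lambda p:np.array(p)/5+[220,170]
print('new',est(s,S([175,110]),S([270,180]),-.2,2.4),est(s,S([310,95]),S([400,155]),-1.6,0.2))
for e in (.3,.45,.6,.75): print(e,((proj(s,P(e))-[220,170])*5).round().tolist(),((proj(s,P(e-np.pi/2))-[220,170])*5).round().tolist())"
```

```text
new (np.float64(0.27), np.float64(0.71)) (np.float64(-0.915), np.float64(1.47))
0.3 [[179.0, 115.0], [268.0, 187.0]] [[312.0, 95.0], [399.0, 164.0]]
0.45 [[165.0, 130.0], [253.0, 202.0]] [[306.0, 86.0], [393.0, 155.0]]
0.6 [[152.0, 145.0], [240.0, 219.0]] [[297.0, 79.0], [385.0, 148.0]]
0.75 [[141.0, 162.0], [229.0, 236.0]] [[287.0, 74.0], [375.0, 143.0]]
```

```bash
python3 -m jog '[{"grip":0,"dx":4,"dy":0,"dz":0,"spin":0},{"grip":0,"dx":7.8,"dy":0,"dz":0,"spin":0},{"grip":0,"dx":7.8,"dy":1,"dz":0,"spin":0},{"grip":0,"dx":7.8,"dy":2.4,"dz":0,"spin":0},{"grip":0,"dx":7.8,"dy":2.7,"dz":0,"spin":0},{"grip":0,"dx":6.8,"dy":2.42,"dz":0,"spin":0},{"grip":0,"dx":5.8,"dy":2.15,"dz":0,"spin":0},{"grip":0,"dx":4.8,"dy":2.0,"dz":0,"spin":0},{"grip":0,"dx":3.8,"dy":1.98,"dz":0,"spin":0}]'
python3 -c "
from go import *
print(loc(st))"
python3 -m jog '[{"grip":0,"dx":-1,"dy":0.02,"dz":0,"spin":0},{"grip":0,"dx":-2,"dy":0.17,"dz":0,"spin":0},{"grip":0,"dx":-3,"dy":0.44,"dz":0,"spin":0},{"grip":0,"dx":-3.6,"dy":0.67,"dz":0,"spin":0},{"grip":0,"dx":-3.8,"dy":0.74,"dz":0,"spin":0}]'
python3 -m jog '[{"grip":0,"dx":0,"dy":-1,"dz":0,"spin":0},{"grip":0,"dx":0,"dy":-2.5,"dz":0,"spin":0},{"grip":0,"dx":0,"dy":-2.5,"dz":0,"spin":0},{"grip":0,"dx":0,"dy":-2.5,"dz":0,"spin":0}]'
python3 - <<'E'
from h import *
s=cam('scene');cv2.imwrite('pics/p4.png',crop(s,220,170,110,100,5))
from go import *
print(loc(st))
E
```

```text
clock: 8.38
eef_pos: [564.4, -79.9, 200.2]
eef_rot: [-1.571, -0.003, 0.083]
wrist_force: [0.9, 1.2, 9.0]
finger_gap: 0.6
[-2.31000e-01  7.71010e+01  2.00204e+02 -1.00000e-03]
clock: 9.0
eef_pos: [525.8, -83.2, 191.9]
eef_rot: [-1.571, -0.001, 0.083]
wrist_force: [-2.6, -0.5, 4.5]
finger_gap: 0.5
clock: 9.5
eef_pos: [526.8, -82.9, 216.2]
eef_rot: [-1.571, 0.0, 0.083]
wrist_force: [0.4, 0.1, -0.6]
finger_gap: 0.4
[-3.80310e+01  7.72980e+01  2.16013e+02 -1.00000e-03]
```

View pics/p4.png

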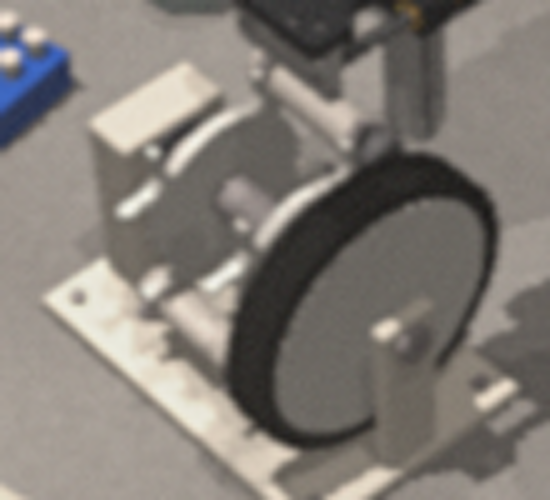

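```bash
python3 -m jog '[{"grip":0,"dx":4,"dy":0,"dz":0,"spin":0},{"grip":0,"dx":7.8,"dy":0,"dz":0,"spin":0},{"grip":0,"dx":7.8,"dy":1,"dz":0,"spin":0},{"grip":0,"dx":7.8,"dy":2.2,"dz":0,"spin":0},{"grip":0,"dx":7.8,"dy":2.5,"dz":0,"spin":0},{"grip":0,"dx":6.8,"dy":2.22,"dz":0,"spin":0},{"grip":0,"dx":5.8,"dy":1.95,"dz":0,"spin":0},{"grip":0,"dx":4.8,"dy":1.8,"dz":0,"spin":0},{"grip":0,"dx":3.8,"dy":1.78,"dz":0,"spin":0},{"grip":0,"dx":2.8,"dy":1.8,"dz":0,"spin":0},{"grip":0,"dx":1.9,"dy":1.93,"dz":0,"spin":0},{"grip":0,"dx":1.1,"dy":2.15,"dz":0,"spin":0},{"grip":0,"dx":0.7,"dy":2.28,"dz":0,"spin":0},{"grip":0,"dx":0.6,"dy":2.32,"dz":0,"spin":0},{"grip":0,"dx":0.6,"dy":1,"dz":0,"spin":0},{"grip":0,"dx":0.6,"dy":0,"dz":0,"spin":0},{"grip":0,"dx":0.6,"dy":0,"dz":0,"spin":0},{"grip":0,"dx":0.6,"dy":0,"dz":0,"spin":0}]'
python3 - <<'E'
from h import *
s=cam('scene');cv2.imwrite('pics/p5.png',crop(s,220,170,110,100,5))
from go import *
print(loc(st))
E
```

```text
clock: 11.8
eef_pos: [532.7, -82.4, 216.0]
eef_rot: [-1.571, 0.0, 0.083]
wrist_force: [-0.5, -0.1, 0.6]
finger_gap: 0.7
[-3.20520e+01  7.73140e+01  2.15905e+02 -1.00000e-03]
```

View pics/p5.png

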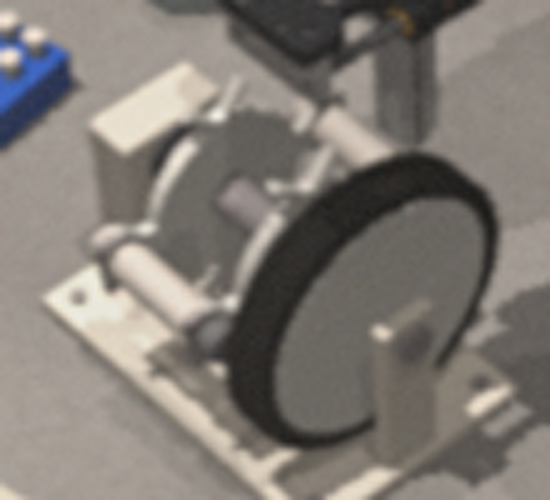

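```bash
python3 -c "
from ang import *
s=cam('scene'); S=lambda p:np.array(p)/5+[220,170]
print('new',est(s,S([110,242]),S([208,325]),.8,2.4),est(s,S([325,115]),S([385,155]),-2,0.2))
for e in (-.1,0,.1,.2): print(e,[((proj(s,P(e+k*np.pi/2))-[220,170])*5).round().tolist() for k in (0,1,-1)])
# whiteness profile: mean brightness over tube strip minus flanks, for the +90deg tube
g=s['color'].astype(float).mean(2).astype(np.float32)
out=[]
for ph in np.arange(1.2,2.0,.02):
    u=proj(s,P(ph)); d=u[1]-u[0]; n=np.array([-d[1],d[0]])/np.linalg.norm(d); k=np.linspace(.05,.8,30)[:,None]
    smp=lambda o: cv2.remap(g,(u[0]+k*d+n*o)[:,0].astype(np.float32).reshape(-1,1),(u[0]+k*d+n*o)[:,1].astype(np.float32).reshape(-1,1),1).mean()
    out.append((round(ph,2),round(np.mean([smp(o) for o in(-2.5,-1.2,0,1.2,2.5)])-(smp(-5.5)+smp(5.5))/2,1)))
print(out)
"
```

```text
new (np.float64(1.52), np.float64(0.03)) (np.float64(-1.38), np.float64(0.68))
-0.1 [[[220.0, 85.0], [309.0, 156.0]], [[116.0, 241.0], [201.0, 315.0]], [[318.0, 129.0], [404.0, 197.0]]]
0 [[[210.0, 91.0], [298.0, 163.0]], [[116.0, 251.0], [202.0, 325.0]], [[318.0, 119.0], [404.0, 188.0]]]
0.1 [[[199.0, 98.0], [288.0, 170.0]], [[118.0, 259.0], [203.0, 333.0]], [[317.0, 111.0], [403.0, 179.0]]]
0.2 [[[189.0, 106.0], [278.0, 178.0]], [[121.0, 267.0], [206.0, 341.0]], [[315.0, 103.0], [402.0, 171.0]]]
[(np.float64(1.2), np.float32(-26.5)), (np.float64(1.22), np.float32(-19.8)), (np.float64(1.24), np.float32(-12.4)), (np.float64(1.26), np.float32(-4.9)), (np.float64(1.28), np.float32(2.9)), (np.float64(1.3), np.float32(10.6)), (np.float64(1.32), np.float32(18.6)), (np.float64(1.34), np.float32(26.7)), (np.float64(1.36), np.float32(35.3)), (np.float64(1.38), np.float32(44.2)), (np.float64(1.4), np.float32(53.3)), (np.float64(1.42), np.float32(61.9)), (np.float64(1.44), np.float32(69.1)), (np.float64(1.46), np.float32(74.2)), (np.float64(1.48), np.float32(76.7)), (np.float64(1.5), np.float3
[... 227 characters left out ...]
2(42.2)), (np.float64(1.64), np.float32(33.2)), (np.float64(1.66), np.float32(24.2)), (np.float64(1.68), np.float32(15.7)), (np.float64(1.7), np.float32(7.9)), (np.float64(1.72), np.float32(1.0)), (np.float64(1.74), np.float32(-4.9)), (np.float64(1.76), np.float32(-10.0)), (np.float64(1.78), np.float32(-13.9)), (np.float64(1.8), np.float32(-16.9)), (np.float64(1.82), np.float32(-19.3)), (np.float64(1.84), np.float32(-20.9)), (np.float64(1.86), np.float32(-21.9)), (np.float64(1.88), np.float32(-22.7)), (np.float64(1.9), np.float32(-23.2)), (np.float64(1.92), np.float32(-23.4)), (np.float64(1.94), np.float32(-23.5)), (np.float64(1.96), np.float32(-23.4)), (np.float64(1.98), np.float32(-23.4))]
```

```bash
python3 -c "
from go import *
print(rows(re['o'],160,re['yaw']))"
python3 -m jog '[{"grip":0,"dx":1.3,"dy":0,"dz":6,"spin":0},{"grip":0,"dx":2.6,"dy":0,"dz":12,"spin":0},{"grip":0,"dx":4,"dy":0,"dz":18,"spin":0},{"grip":0,"dx":5.3,"dy":0,"dz":24,"spin":0},{"grip":0,"dx":5.3,"dy":0,"dz":26.8,"spin":0},{"grip":5,"dx":5.3,"dy":0,"dz":26.8,"spin":-5.2},{"grip":5,"dx":5.3,"dy":0,"dz":26.8,"spin":-5.2}]'
python3 - <<'E'
from h import *
t=cam('top');s=cam('scene')
i=np.vstack([np.hstack([crop(t,318,205,95,75,4.2),crop(s,228,178,97,75,4.1*75*4.2/(75*4.1))[:315,:401]])]);
import pickle; pickle.dump((t,s),open('p6.pkl','wb'))
i=np.hstack([crop(t,318,205,95,75,4.2),crop(s,226,172,95,115,4.2)[:,:399][:483]][0:1]); j=crop(s,228,178,95,100,4.2)
c=np.zeros((420,798,3),np.uint8); c[:315,:399]=i; c[:,399:]=j; cv2.imwrite('pics/p6.png',c)
E
```

```text
[ 5.34  5.59 26.77 -5.19]
clock: 12.78
eef_pos: [563.2, 189.3, 215.9]
eef_rot: [-1.571, 0.001, 0.174]
wrist_force: [-0.6, -0.6, -0.1]
finger_gap: 16.8
```

View pics/p6.png

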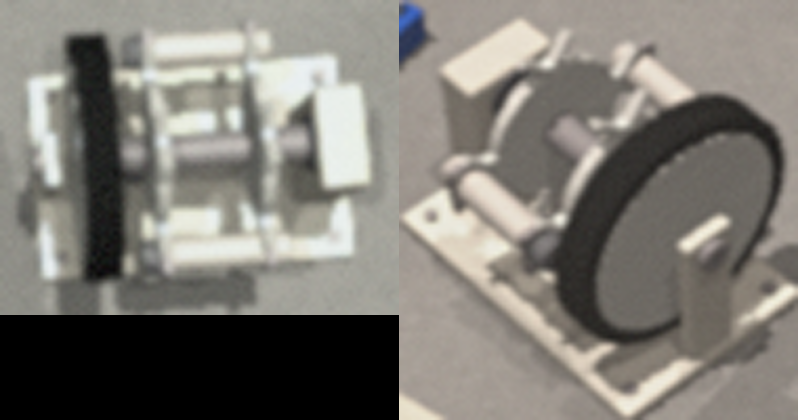

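```bash
cat > th.py <<'E'
from ang import *
def meas(s,v=True):
    g=s['color'].astype(np.float32).mean(2)
    def best(sg,k0,k1,r):
        k=np.linspace(k0,k1,25)[:,None]; res=[]
        for th in np.arange(-.4,.4,.01):
            u=proj(s,P(th+sg*np.pi/2)); d=u[1]-u[0]; n=np.array([-d[1],d[0]])/np.linalg.norm(d)
            smp=lambda o:cv2.remap(g,*[(u[0]+k*d+n*o)[:,i].astype(np.float32).reshape(-1,1) for i in(0,1)],1).mean()
            res.append((np.mean([smp(o) for o in np.linspace(-r,r,7)])-(smp(-r-2)+smp(r+2))/2,th))
        a=np.array(res); i=int(a[:,0].argmax()); i=min(max(i,3),len(a)-4); p=np.polyfit(a[i-3:i+4,1],a[i-3:i+4,0],2); return -p[1]/2/p[0],a[i,0]
    return best(1,.1,.75,3),best(-1,.05,.5,3)
E
python3 - <<'E'
import pickle
from th import *
t,s=pickle.load(open('p6.pkl','rb'))
print(meas(s),meas(t))
# rim and wheel pose check by black mask in top
hsv=t['color'].max(2); m=(hsv<50)[200:280,320:350]; v,u=np.nonzero(m); v+=200;u+=320
print('rim mask',u.min(),u.max(),v.min(),v.max(),u.mean(),v.mean())
c,n=np.cos(Q[2]),np.sin(Q[2]); a=np.arange(-1.5,1.5,.01)
W=lambda x,y,z:[Q[0]+c*x-n*y,Q[1]+n*x+c*y,z]
m=np.zeros((480,640),np.uint8)
pts=np.array([W(85*np.sin(b),y,107+85*np.cos(b)) for b in a for y in(64,90)])
uv=proj(t,pts); h=cv2.convexHull((uv*16).astype(np.int32)); cv2.fillConvexPoly(m,h,1,shift=4)
v,u=np.nonzero(m); print('pred',u.min(),u.max(),v.min(),v.max(),u.mean(),v.mean())
# same in scene
k=(s['color'].max(2)<60)[190:270,255:330]; v,u=np.nonzero(k); v+=190;u+=255; print('scene rim',u.min(),u.max(),v.min(),v.max())
uv=proj(s,np.array([W(85*np.sin(b),y,107+85*np.cos(b)) for b in np.arange(0,6.3,.02) for y in(64,90)])); print('pred',uv.min(0),uv.max(0))
E
```

```text
((np.float64(-0.06985141262932432), np.float64(79.60865783691406)), (np.float64(0.09165246560642046), np.float64(59.81364440917969))) ((np.float64(-0.1537878439576103), np.float64(19.57037353515625)), (np.float64(-0.32251742199316613), np.float64(62.0482177734375)))
rim mask 335 347 214 271 341.4331797235023 242.610599078341
pred 333 348 213 273 341.1144827586207 242.41793103448276
scene rim 264 329 201 259
pred [264.29226352 200.16575067] [320.37570124 260.82926394]
```

```bash
python3 -m jog '[{"grip":5,"dx":0.04,"dy":6,"dz":-0.05,"spin":0},{"grip":5,"dx":0.04,"dy":12,"dz":-0.05,"spin":0},{"grip":5,"dx":0.04,"dy":15,"dz":-0.05,"spin":0},{"grip":5,"dx":0.04,"dy":15,"dz":-0.05,"spin":0},{"grip":5,"dx":0.04,"dy":15,"dz":-0.05,"spin":0}]'
python3 - <<'E'
from h import *
from go import *
s=cam('scene');t=cam('top'); print(loc(re))
a=crop(s,330,270,66,75,6);b=crop(t,220,215,65,60,6);c=np.zeros((450,786,3),np.uint8);c[:,:396]=a;c[:360,396:]=b
cv2.imwrite('pics/p7.png',c)
import pickle,ang
s0=pickle.load(open('p6.pkl','rb'))[1]
c_,n=np.cos(.084),np.sin(.084)
for y in(-35,35): print(y,((proj(s0,[[571.07+c_*x-n*y,-156.74+n*x+c_*y,107+68] for x in(21,-21)])-[228,178])*4.2+[399,0]).round().tolist())
E
```

```text
clock: 13.5
eef_pos: [564.7, 188.6, 68.1]
eef_rot: [-1.571, -0.002, 0.173]
wrist_force: [0.2, 0.6, 0.8]
finger_gap: 50.1
[ 1.05  -0.274 68.231 -0.   ]
-35 [[521.0, 66.0], [573.0, 33.0]]
35 [[595.0, 127.0], [648.0, 92.0]]
```

View pics/p7.png

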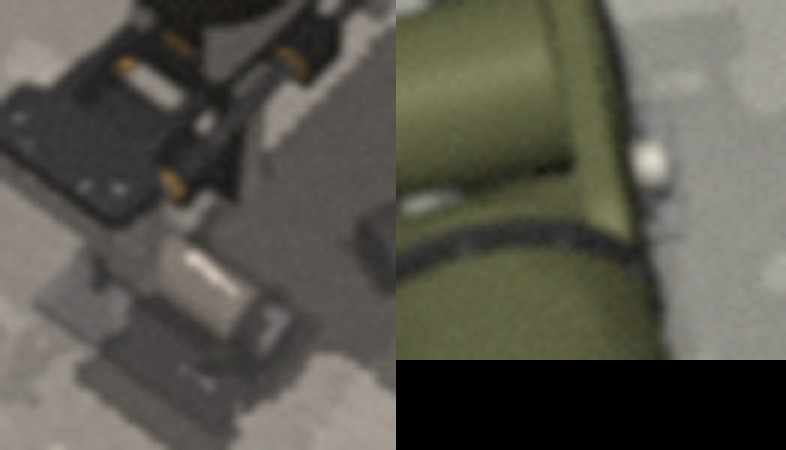

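```bash
python3 -m jog '[{"grip":5,"dx":-0.05,"dy":2.5,"dz":0,"spin":0},{"grip":5,"dx":-0.05,"dy":4.2,"dz":0,"spin":0},{"grip":5,"dx":-0.05,"dy":4.2,"dz":0,"spin":0},{"grip":3.4,"dx":-0.05,"dy":4.2,"dz":0,"spin":0},{"grip":3,"dx":-0.05,"dy":4.2,"dz":0,"spin":0},{"grip":2.7,"dx":-0.05,"dy":4.2,"dz":0,"spin":0}]' 6
python3 -m jog '[{"grip":2.5,"dx":0,"dy":0,"dz":0,"spin":0},{"grip":2.2,"dx":0,"dy":0,"dz":0,"spin":0},{"grip":2,"dx":0,"dy":0,"dz":0,"spin":0},{"grip":2,"dx":0,"dy":0,"dz":0,"spin":0}]'
python3 -c "
from go import *
print(loc(re))"
```

```text
clock: 14.35
eef_pos: [563.6, 188.6, 24.9]
eef_rot: [-1.571, -0.001, 0.174]
wrist_force: [-0.2, 0.8, -0.6]
finger_gap: 27.8
clock: 14.85
eef_pos: [564.5, 188.7, 25.2]
eef_rot: [-1.571, -0.003, 0.174]
wrist_force: [5.1, 0.5, 1.6]
finger_gap: 24.0
[ 0.834 -0.203 25.189  0.   ]
```

```bash
python3 -m jog '[{"grip":2,"dx":0.1,"dy":0,"dz":0,"spin":0},{"grip":2,"dx":0.1,"dy":-0.5,"dz":0,"spin":0},{"grip":2,"dx":0.1,"dy":-4,"dz":0,"spin":0},{"grip":2,"dx":0.1,"dy":-9,"dz":0,"spin":0},{"grip":2,"dx":0.1,"dy":-14,"dz":0,"spin":0},{"grip":2,"dx":0.1,"dy":-19,"dz":0,"spin":0},{"grip":2,"dx":0.1,"dy":-21,"dz":0,"spin":0},{"grip":2,"dx":0.1,"dy":-21,"dz":0,"spin":0},{"grip":2,"dx":0.1,"dy":-21,"dz":0,"spin":0}]' 10
python3 -c "
from go import *
print(loc(re),rows(w(st,0,0),230,st['yaw']))"
```

```text
clock: 15.98
eef_pos: [563.7, 188.6, 232.8]
eef_rot: [-1.571, 0.003, 0.174]
wrist_force: [0.3, -0.3, -0.7]
finger_gap: 23.7
[ 8.50000e-02 -2.20000e-01  2.32764e+02  0.00000e+00] [ -5.26   0.28 -34.14   5.17]
```

```bash
python3 -m jog '[{"grip":2,"dx":-0.6,"dy":0,"dz":-4,"spin":1},{"grip":2,"dx":-1.4,"dy":0,"dz":-9,"spin":3},{"grip":2,"dx":-2.2,"dy":0,"dz":-14,"spin":5.2},{"grip":2,"dx":-3,"dy":0,"dz":-19,"spin":5.2},{"grip":2,"dx":-3.7,"dy":0,"dz":-24,"spin":5.2},{"grip":2,"dx":-4.5,"dy":0,"dz":-29,"spin":5.2},{"grip":2,"dx":-5.1,"dy":0,"dz":-33,"spin":5.2},{"grip":2,"dx":-5.3,"dy":0,"dz":-34.1,"spin":5.2},{"grip":2,"dx":-5.3,"dy":0,"dz":-34.1,"spin":5.2},{"grip":2,"dx":-5.3,"dy":0,"dz":-34.1,"spin":5.2},{"grip":2,"dx":-5.3,"dy":0,"dz":-34.1,"spin":5.2}]'
python3 -c "
from go import *
print(loc(st),rows(w(st,0,0),190,st['yaw']))
from h import *
s=cam('scene')
cv2.imwrite('pics/p8.png',crop(s,220,150,110,120,5))"
```

```text
clock: 17.35
eef_pos: [571.3, -155.2, 234.4]
eef_rot: [-1.571, -0.0, 0.085]
wrist_force: [-0.5, 0.4, -0.8]
finger_gap: 23.8
[3.69000e-01 1.48500e+00 2.34388e+02 1.00000e-03] [-0.04  4.44 -0.15  0.04]
```

View pics/p8.png

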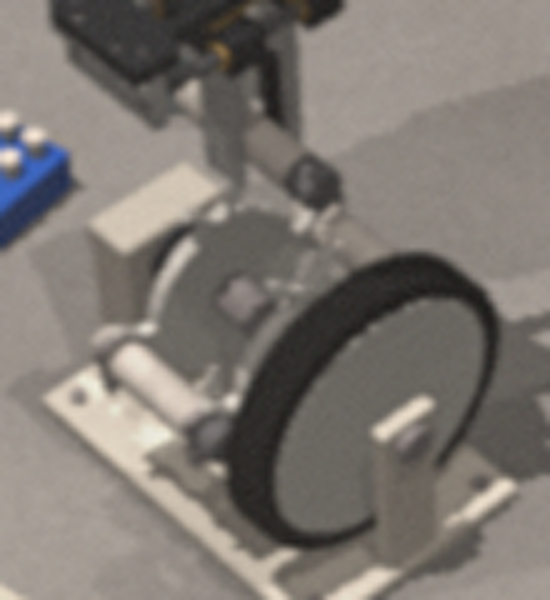

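```bash
python3 -m jog '[{"grip":2,"dx":0,"dy":3,"dz":-0.1,"spin":0},{"grip":2,"dx":0,"dy":5.2,"dz":-0.1,"spin":0},{"grip":2,"dx":0,"dy":5.9,"dz":-0.1,"spin":0},{"grip":2,"dx":0,"dy":6.2,"dz":-0.1,"spin":0},{"grip":2,"dx":0,"dy":6.2,"dz":-0.1,"spin":0},{"grip":2,"dx":0,"dy":6.2,"dz":-0.1,"spin":0}]'
python3 -c "
from go import *
print(loc(st))"
python3 -m jog '[{"grip":2,"dx":0,"dy":0.2,"dz":0,"spin":0},{"grip":2,"dx":0,"dy":0.3,"dz":0,"spin":0},{"grip":2,"dx":0,"dy":0.3,"dz":0,"spin":0}]'
python3 -c "
from go import *
print(loc(st))"
```

```text
clock: 18.15
eef_pos: [571.5, -157.4, 173.1]
eef_rot: [-1.571, -0.001, 0.083]
wrist_force: [0.7, -0.4, 0.1]
finger_gap: 23.4
[ 3.79000e-01 -6.82000e-01  1.73083e+02 -1.00000e-03]
clock: 18.52
eef_pos: [571.2, -157.3, 169.3]
eef_rot: [-1.571, 0.0, 0.083]
wrist_force: [0.0, -0.2, 0.2]
finger_gap: 23.6
[ 1.18000e-01 -5.94000e-01  1.69274e+02 -1.00000e-03]
```

```bash
python3 -m jog '[{"grip":2,"dx":0,"dy":0.1,"dz":0,"spin":0},{"grip":2,"dx":0,"dy":0.1,"dz":0,"spin":0},{"grip":2,"dx":0,"dy":0.1,"dz":0,"spin":0}]'
python3 -m jog '[{"grip":2,"dx":0,"dy":0.1,"dz":0,"spin":0},{"grip":2,"dx":0,"dy":0.1,"dz":0,"spin":0}]'
python3 -m jog '[{"grip":2,"dx":0,"dy":0.1,"dz":0,"spin":0},{"grip":2,"dx":0,"dy":0.1,"dz":0,"spin":0}]'
```

```text
clock: 18.9
eef_pos: [571.3, -157.3, 168.4]
eef_rot: [-1.571, -0.0, 0.083]
wrist_force: [0.3, 0.3, -0.4]
finger_gap: 23.7
clock: 19.15
eef_pos: [571.2, -157.3, 167.3]
eef_rot: [-1.571, 0.0, 0.083]
wrist_force: [-0.3, -0.1, 0.5]
finger_gap: 23.5
clock: 19.4
eef_pos: [571.6, -157.4, 166.9]
eef_rot: [-1.571, -0.001, 0.083]
wrist_force: [-0.5, 0.8, 4.9]
finger_gap: 23.6
```

```bash
python3 -m jog '[{"grip":2,"dx":0,"dy":-0.05,"dz":0,"spin":0},{"grip":2.4,"dx":0,"dy":-0.05,"dz":0,"spin":0},{"grip":2.5,"dx":0,"dy":-0.05,"dz":0,"spin":0},{"grip":2.7,"dx":0,"dy":-0.05,"dz":0,"spin":0},{"grip":3,"dx":0,"dy":-0.05,"dz":0,"spin":0},{"grip":3.6,"dx":0,"dy":-0.05,"dz":0,"spin":0},{"grip":4.2,"dx":0,"dy":-0.05,"dz":0,"spin":0},{"grip":4.2,"dx":0,"dy":-0.05,"dz":0,"spin":0}]' 3
python3 -m jog '[{"grip":4.2,"dx":0,"dy":-0.5,"dz":0,"spin":0},{"grip":4.2,"dx":0,"dy":-2,"dz":0,"spin":0},{"grip":4.2,"dx":0,"dy":-5,"dz":0,"spin":0},{"grip":4.2,"dx":0,"dy":-9,"dz":0,"spin":0},{"grip":4.2,"dx":0,"dy":-11,"dz":0,"spin":0},{"grip":4.2,"dx":0,"dy":-11,"dz":6,"spin":0},{"grip":4.2,"dx":0,"dy":-11,"dz":12,"spin":0},{"grip":4.2,"dx":0,"dy":-11,"dz":18,"spin":0},{"grip":4.2,"dx":0,"dy":-11,"dz":24,"spin":0},{"grip":4.2,"dx":0,"dy":-11,"dz":30,"spin":0},{"grip":4.2,"dx":0,"dy":-11,"dz":30,"spin":0},{"grip":4.2,"dx":0,"dy":-11,"dz":30,"spin":0}]'
python3 - <<'E'
from h import *
from th import meas
t=cam('top');s=cam('scene'); print(meas(s))
c=np.zeros((420,798,3),np.uint8); c[:315,:399]=crop(t,318,205,95,75,4.2); c[:,399:]=crop(s,228,178,95,100,4.2); cv2.imwrite('pics/p9.png',c)
E
```

```text
clock: 20.4
eef_pos: [571.3, -157.3, 166.8]
eef_rot: [-1.571, 0.0, 0.083]
wrist_force: [-0.2, 1.0, -0.6]
finger_gap: 42.0
clock: 21.9
eef_pos: [546.4, 141.3, 277.6]
eef_rot: [-1.571, -0.001, 0.084]
wrist_force: [-0.1, 0.3, 0.5]
finger_gap: 41.9
((np.float64(-0.08458027948396364), np.float64(79.09901428222656)), (np.float64(0.025771393948923863), np.float64(69.4656982421875)))
```

View pics/p9.png

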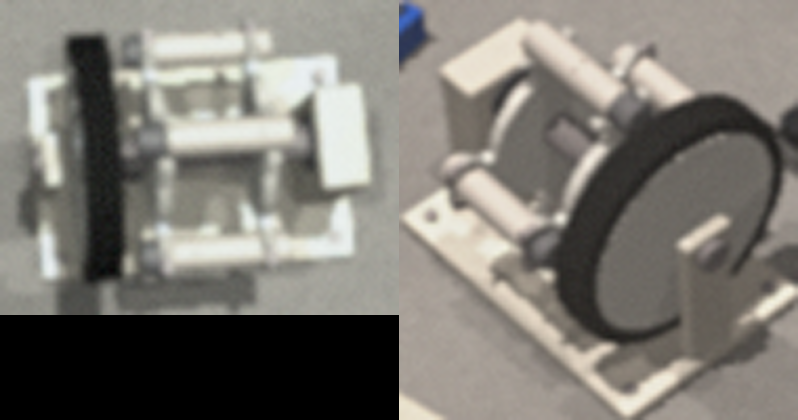

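Run:
```python
from ang import *
t=cam('top');s=cam('scene')
for ph in(-.1,0,.1,.2,np.pi/2,-np.pi/2): print(round(ph,2),((proj(t,P(ph))-[318,205])*4.2).round(1).tolist(),((proj(s,P(ph))-[228,178])*4.2+[399,0]).round(1).tolist())
for c,n in((t,'t'),(s,'s')):
  g=c['color'].astype(np.float32).mean(2); res=[]
  for th in np.arange(-.4,.4,.02):
    u=proj(c,P(th)); d=u[1]-u[0]; nn=np.array([-d[1],d[0]])/np.linalg.norm(d); k=np.linspace(.1,.75,25)[:,None]
    f=lambda o:cv2.remap(g,*[(u[0]+k*d+nn*o)[:,i].astype(np.float32).reshape(-1,1) for i in(0,1)],1).mean()
    r=3; res.append((np.mean([f(o) for o in np.linspace(-r,r,7)])-(f(-r-2.5)+f(r+2.5))/2,round(th,2)))
  print(n,sorted(res)[-3:])
```

```text
-0.1 [[280.0, 143.0], [172.5, 150.8]] [[550.3, 37.8], [624.9, 97.7]]
0 [[279.1, 132.3], [171.6, 140.0]] [[541.6, 42.9], [616.1, 103.1]]
0.1 [[278.1, 121.7], [170.7, 129.4]] [[532.9, 48.9], [607.3, 109.2]]
0.2 [[276.9, 111.4], [169.6, 119.0]] [[524.3, 55.6], [598.7, 116.2]]
1.57 [[253.9, 45.5], [152.7, 52.5]] [[463.1, 177.0], [534.9, 239.1]]
-1.57 [[272.3, 248.2], [169.9, 255.7]] [[632.4, 66.8], [704.9, 124.3]]
t [(np.float32(79.23387), np.float64(0.02)), (np.float32(81.00276), np.float64(0.06)), (np.float32(82.307526), np.float64(0.04))]
s [(np.float32(71.12518), np.float64(0.0)), (np.float32(74.85498), np.float64(-0.04)), (np.float32(75.40065), np.float64(-0.02))]
```

```bash
python3 -c "
from cell import ticket; print(ticket.sign_off())"
```

```text
the job is handed in; nothing more can be done
None
```

The wheel now stands with its once-empty cradle on top, the loose middle-sized tube lies in both forks, and the job is handed in.

- **Turning the wheel:** I dragged the closed fingertips along the rubber rim in four light strokes. The highest force I read was 11 N. I then lifted off, and the wheel stood still. The first stroke lost contact partway, so I pressed slightly more on the next ones.
- **Placing the tube:** I picked it up from the rest by its middle and lowered it until the wrist felt about 5 N. Then I eased off, opened the fingers slowly and backed away. The clock read about 22 s after I backed away.
- **Wheel angle after release:** The top camera puts the cradle about +0.04 rad from straight up, and the scene camera about −0.02 rad. Using the two side tubes instead gave −0.08 and +0.03 rad. These disagree slightly, within what I expect from the roughly 2 mm calibration.
- **Not checked:** I did not re-measure the dishes, rack and flask afterwards, but the arm never went near them. I did not watch forces between readings.

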